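# Weigh a lemon on the kitchen balance

## Task

Weigh the lemon: lift it from the chopping board, lay it gently in the pan of the balance, then slide the brass poise along the notched beam until the pointer at the beam's end comes to rest within the middle band of the index plate. Leave the lemon in the pan and the poise where it balances, and do not disturb the salt shaker or the honey jar.

Things in the scene. Friction and masses are not known exactly. Their poses are not given: they have to be found in the camera images.
- lemon: Yellow lemon, 72 mm long (its x), 57 mm wide (its y), 58 mm high, 0.105 to 0.21 kg. Origin: middle of its underside as it lies on the board at the start (z up); it may roll a little when let go.
- lemon_center (a point): Centre of the lemon, 29 mm above the body's origin; same axes.
- board: Fixed oak chopping board, 330 mm along its x, 230 mm along its y, 21 mm thick; the lemon lies on it. Origin: middle of its underside.
- fulcrum (a point): Pivot of the balance's beam, fixed, 115 mm above the worktop, between the two grey A-frames of its stand, 52 mm wide overall (along x), that rise to 128 mm. Axes of the balance: y along the level beam towards poise and pointer, -y to the pan, z up. Beam: steel, 6 mm wide, 16 mm high with its teeth. Base: 84 mm wide, from y -110 to +260 mm, 18 mm high.
- pan_floor (a point): Middle of the steel pan's floor: round dish, flat floor 92 mm across, 16 mm deep below its sloping rim (148 mm across). It hangs 70 mm from the fulcrum on the -y side, stays level as the beam tips, and rises and sinks at most 7 mm; level beam: floor 25 mm above the fulcrum. Anywhere in the pan weighs the same. Axes as the balance.
- poise_center (a point): Centre of the poise: brass barrel 36 mm across, 28 mm long, round the beam (its y along the beam), with a plunger 8 mm high on top; clear sides, so it can be gripped from above across its x at this height, or pushed. Tips with the beam.
- poise (a joint): Place of the poise on the beam, m: 0 in the first notch (60 mm from the fulcrum), 0.13 in the last, growing towards the pointer. 14 notches 10 mm apart, 20 g each; a spring plunger clicks into them: 1 to 3 N to slide, and it stays where it is left.
- beam (a joint): Tilt of the beam, rad: 0 level = pointer on the middle line; positive: pointer end up (pan too heavy, poise must go farther out); stops at -0.1 and +0.1. Each notch tips it about 0.036 rad until a stop is met; it swings to rest in about 1.5 s. Empty pan with the poise in the first notch: level.
- pointer_tip (a point): Tip of the pointer at the beam's end, 228 mm from the fulcrum; rises 8 mm per notch of misbalance.
- index_center (a point): Middle line of the fixed white index plate just beyond the pointer's tip, 115 mm above the worktop; the plate is 66 mm high (top 148 mm). Two long lines 6 mm above and below the middle line bound the middle band.
- salt_shaker: Bystander: glass salt shaker, 44 mm across, 90 mm high, loose. Origin: middle of its foot.
- honey_jar: Bystander: honey jar, 65 mm across, 86 mm high, loose, behind the beam. Origin: middle of its foot.
Not all that is in view belongs to the job. Of the things shaped like the lemon, the yellow one is meant.

How it is judged:
By the outcome, as a careful person would: the job done as asked, in the order asked, and still so for the second after the job is handed in, with the robot touching nothing.
It also fails if it takes over 64 s, if anything falls off the work surface, if the arm or the gripper's body presses on something with over 40 N, if the wrist force passes 120 N, or if a joint passes its speed limit or range.

## Robot

A 7-joint arm with a two-finger parallel gripper is mounted at the origin on a cart in front of the work surface, level with it; the furniture and walls round the work are solid. World frame = base frame: x ahead of the robot, y to its left, z up, the work surface at z = 0. Lengths are in m, angles in rad, forces in N, time in s.
With the tool pointing down it reaches from about 0.4 to 0.9 m from the base axis. Payload 5.5 kg.
Tool frame: the origin (TCP) lies midway between the tips of the shut fingers; the grasp point (between the pads) lies 19 mm behind it (manip.grip_depth is the distance from the TCP to the grasp point, in m); z points along the fingers, y is the line along which they close (so a half turn about z gives the same grasp; the last joint's range is limited). The gripper opens to 92 mm and grips with 3 to 60 N. Pads are 19 mm wide; open, the fingers measure 130 mm over their backs; the gripper's body (75 mm by 190 mm) begins 47 mm behind the grasp point.
Start: joints at [1.467, 0.501, -0.427, 1.55, 0.221, 1.138, -0.21], TCP at [0.233, -0.607, 0.203] pointing down, gripper open.
Joint ranges: [-2.88, 2.88], [-0.31, 2.03], [-1.54, 1.56], [0.2, 2.42], [-1.41, 4.55], [0.19, 2.02], [-2.57, 2.57]. Speed limits (rad/s): [2.57, 2.57, 3.14, 3.14, 3.14, 3.14, 3.14].

## Interface

Orientations are given as a unit quaternion [x, y, z, w].
In Python, from bench import manip, effector, viewer gives the robot as it stands. Calls block until the motion is done:
- manip.move_pose(position, orientation): joint-space move of the TCP to a pose.
- manip.servo_line(position, ori=None, vel=0.15): straight line of the TCP; ori=None keeps the orientation; vel is the mean speed in m/s.
- manip.movej(angles): joint-space move.
- effector.open_jaws() and effector.close(f_grip=None): open the fingers fully, or close them until they stop; f_grip is the grip in N (None keeps the last).
- manip.sleep(seconds).
- manip.solve_ik(position, orientation): joint angles nearest the present ones, or None.
- viewer.get_image(name): name is "side" or "top" or "wrist"; returns the picture (420x560x3 uint8, red, green, blue); there is no depth.
- viewer.get_calibration(name): a dict with "vfov" (degrees; the focal length in pixels is half the picture's height over the tangent of half this angle, whatever the lens; pixels are square), "cx", "cy" (the principal point, pixels), "dist_coeffs" ([k1, k2, p1, p2, k3] as OpenCV has them; the pictures are not rectified), "eye" and "attitude" of the camera in the world. Camera axes: x right, y down, z forward; pixel columns grow to the right and rows downward; lengths in m; the calibration is good to about 2 mm. A picture is of the moment at which its call begins: read the wrist's pose just before it. get_calibration takes no time and is no camera call; for the wrist camera it gives the pose at the moment of the call.
A pose or a line that the arm cannot do raises manip.PlanningError and nothing moves.
- manip.hand_in(): hands the job in; it is judged then, once.
Readings, each from a call of its own:
- manip.current_clock(): time.
- manip.current_q(): joint angles.
- manip.current_joint_velocities(): joint speeds.
- manip.current_tau(): joint torques, N m.
- manip.current_tool_pos(): TCP position.
- manip.current_tcp_rot(): TCP orientation.
- manip.current_force(): force on the tool from outside, world axes, zero at the start.
- manip.current_wrist_torque(): the same for the moment, N m.
- manip.current_finger_gap(): finger opening in m.
- manip.current_gripper_force(): force on a finger pad.
Only numpy, scipy, OpenCV 4.12 (cv2) and the standard library are available. Lean on these libraries where they do the work, as an engineer would, in place of code of your own. Each camera call takes 0.05 s, during which the arm holds its last target. There are 200 camera calls.

## Working session

There is one attempt and no reset: what is moved stays moved. The work goes in short steps, each a Python script; the robot and the scene stay as the last script left them, time stands still between calls to the robot, and variables do not carry over. Pictures are saved under pics/ and viewed, at most 10 in all, crops included, and the job is handed in when it is done.

```bash
ls; mkdir -p pics
python3 - <<'E'
from bench import manip, effector, viewer
import cv2
for n in("side","top"):
    cv2.imwrite(f"pics/{n}0.png",viewer.get_image(n)[:,:,::-1]); print(n,viewer.get_calibration(n))
print(viewer.get_calibration("wrist"),manip.current_tcp_rot(),manip.grip_depth,manip.current_clock())
E
```

```text
pics
side {'vfov': 50.88104752774505, 'cx': 276.5113039728703, 'cy': 205.68901797127108, 'dist_coeffs': array([0.04254164, 0.        , 0.        , 0.        , 0.        ]), 'eye': array([0.30728447, 0.988124  , 0.71083766]), 'attitude': array([-0.10608451,  0.8572304 , -0.49917962,  0.06871547])}
top {'vfov': 48.53523339955265, 'cx': 273.34656556435135, 'cy': 217.9713785003222, 'dist_coeffs': array([-0.15181141,  0.        ,  0.        ,  0.        ,  0.        ]), 'eye': array([ 0.34720767, -0.02415871,  1.23210665]), 'attitude': array([ 0.70876845, -0.69747198,  0.07521903, -0.07431163])}
{'vfov': 63.9622831309003, 'cx': 279.456881807573, 'cy': 207.4026310875828, 'dist_coeffs': array([-0.04324627,  0.        ,  0.        ,  0.        ,  0.        ]), 'eye': array([ 0.30798589, -0.57638384,  0.38300824]), 'attitude': array([ 0.81525324, -0.55985761, -0.08473155,  0.1214174 ])} [ 9.83222744e-01  1.82406928e-01 -1.32434945e-04 -8.55048294e-04] 0.0188 0.1
```

View pics/side0.png

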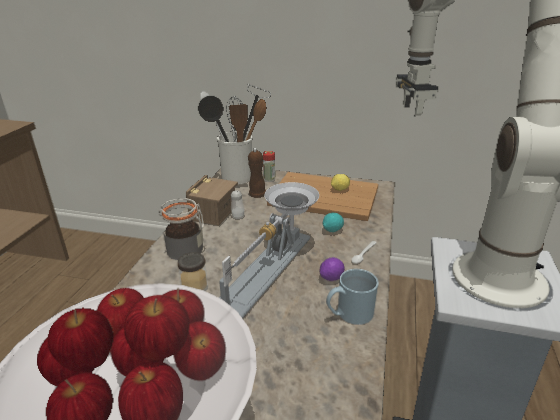

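View pics/top0.png

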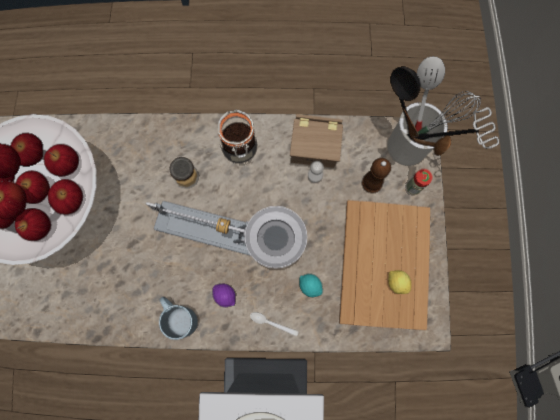

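The top view shows three lemon-shaped things: yellow at (400,282), teal at (311,286) and purple at (223,295). The yellow one on the board is the target. The balance runs from the pan at (276,238) to the pointer at (150,205), with the poise at (223,226). The salt shaker is at (316,170) and the honey jar at (183,170). Next I'll take close crops.

Run:
```python
import cv2,numpy as np
t=cv2.imread("pics/top0.png");s=cv2.imread("pics/side0.png")
a=cv2.resize(t[190:275,140:315],None,fx=4.5,fy=4.5,interpolation=2)   # 787x382
b=cv2.resize(t[260:305,375:425],None,fx=4.5,fy=4.5,interpolation=2)
c=cv2.resize(s[165:205,315:370],None,fx=4.5,fy=4.5,interpolation=2)
im=np.zeros((600,790,3),np.uint8); im[:a.shape[0],:a.shape[1]]=a; im[385:385+b.shape[0],:b.shape[1]]=b; im[385:385+c.shape[0],300:300+c.shape[1]]=c
cv2.imwrite("pics/crop1.png",im)
cv2.imwrite("pics/crop2.png",cv2.resize(s[180:310,210:330],None,fx=4.6,fy=4.6,interpolation=2))
```

```text
(no output)
```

View pics/crop1.png

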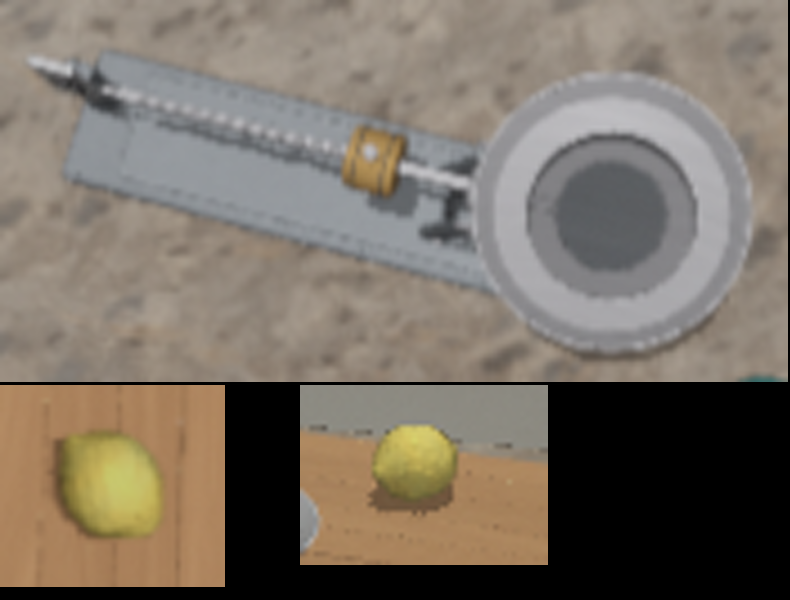

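View pics/crop2.png

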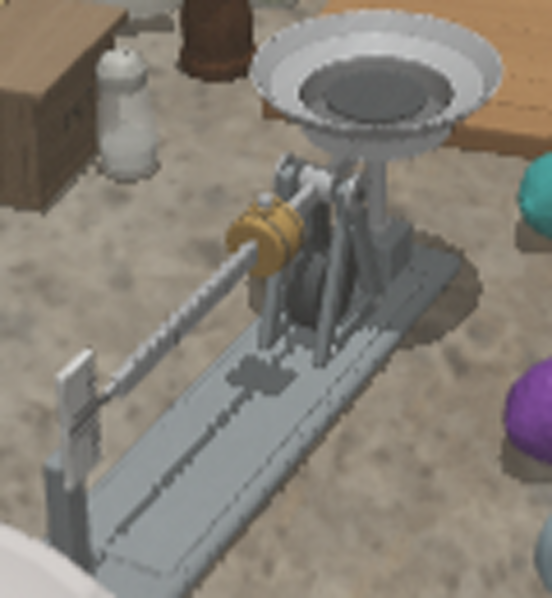

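The close crops confirm the yellow lemon at top (399,282) and side (340.6,182), long axis diagonal. In the top view the pan rim centre is (276,237.3), the poise plunger (222.2,223.8) and the base end corners (162.2,201) and (154.4,230). The side view has the plunger at (267.6,223.5). Now to localise these.

```bash
cat > h.py <<'E'
import numpy as np,cv2
from scipy.spatial.transform import Rotation as R
from bench import manip,effector,viewer
def KD(c): 
    f=210/np.tan(np.radians(c["vfov"])/2); return np.array([[f,0,c["cx"]],[0,f,c["cy"]],[0,0,1]]),c["dist_coeffs"]
def ray(n,p):
    c=viewer.get_calibration(n);K,D=KD(c)
    u=cv2.undistortPoints(np.array([[p]],float),K,D)[0,0]
    return c["eye"],R.from_quat(c["attitude"]).apply([*u,1])
def onz(n,p,z):
    e,d=ray(n,p); return e+d*(z-e[2])/d[2]
def proj(n,P):
    c=viewer.get_calibration(n);K,D=KD(c)
    q=R.from_quat(c["attitude"]).inv().apply(np.atleast_2d(P)-c["eye"])
    return cv2.projectPoints(q,np.zeros(3),np.zeros(3),K,D)[0][:,0]
def tri(a,b):
    A=[];y=[]
    for n,p in(("top",a),("side",b)):
        e,d=ray(n,p);d=d/np.linalg.norm(d);M=np.eye(3)-np.outer(d,d);A.append(M);y.append(M@e)
    return np.linalg.lstsq(np.vstack(A),np.hstack(y),rcond=None)[0]
def down(yaw):  # tool x at heading yaw, z down
    return (R.from_euler('z',yaw)*R.from_euler('x',np.pi)).as_quat()
E
python3 - <<'E'
from h import *
np.set_printoptions(precision=4,suppress=True)
def mask(f,lo,hi,box):
    h=cv2.cvtColor(cv2.imread(f),cv2.COLOR_BGR2HSV);m=cv2.inRange(h,lo,hi);k=np.zeros_like(m);x0,y0,x1,y1=box;k[y0:y1,x0:x1]=m[y0:y1,x0:x1];return k
for f,b,n in(("pics/top0.png",(375,260,425,305),"top"),("pics/side0.png",(315,165,370,205),"side")):
    m=mask(f,(22,120,40),(40,255,255),b);ys,xs=np.nonzero(m);p=np.array([xs.mean(),ys.mean()]);print(n,p,len(xs),xs.min(),xs.max(),ys.min(),ys.max())
    if n=="top":
        P=np.array([onz("top",q,.05)[:2] for q in zip(xs,ys)]);w,v=np.linalg.eigh(np.cov(P.T));print("axis",v[:,1],np.degrees(np.arctan2(v[1,1],v[0,1])),4*np.sqrt(w));pt=p
    else: print("lemon tri",tri(pt,p),"top@.05",onz("top",pt,.05))
pan=onz("top",(276,237.3),.156);pl=onz("top",(222.2,223.8),.141)
b1=onz("top",(162.2,201.1),.018);b2=onz("top",(154.4,230),.018)
print("pan",pan,"plunger",pl,"d",np.linalg.norm((pl-pan)[:2]),"base end",(b1+b2)/2,"w",np.linalg.norm(b1-b2))
print("plunger tri",tri((222.2,223.8),(267.6,223.5)))
u=(pl-pan)[:2];u/=np.linalg.norm(u);e=((b1+b2)/2-pan)[:2];print("u",u,e/np.linalg.norm(e),np.linalg.norm(e))
for n,p in(("salt",(318,175)),("honey",(185,175)),):print(n,onz("top",p,.05))
fu=pan[:2]+.07*u;print(proj("top",[[*(fu+.06*u),.141],[*(fu+.228*u),.115]]),proj("side",[[*(fu+.06*u),.141],[*(fu+.228*u),.115],[*pan[:2],.156]]))
E
```

```text
top [398.8737 282.1632] 380 389 410 270 293
axis [-0.7726 -0.6349] -140.58612833216392 [0.0559 0.0714]
side [339.9872 181.9957] 235 331 349 175 190
lemon tri [ 0.4402 -0.3476  0.0492] top@.05 [ 0.4388 -0.3475  0.05  ]
pan [ 0.5325 -0.0306  0.156 ] plunger [0.5656 0.0985 0.141 ] d 0.13330782431733312 base end [0.6102 0.2862 0.018 ] w 0.08153559266375184
plunger tri [0.5668 0.099  0.1371]
u [0.2488 0.9686] [0.2383 0.9712] 0.32623293968921224
salt [ 0.7202 -0.1404  0.05  ]
honey [0.7148 0.2136 0.05  ]
[[223.5208 224.1591]
 [160.1277 208.6381]] [[268.8638 221.505 ]
 [231.2532 266.8694]
 [292.8926 194.2073]]
```

Run:
```python
from h import *
np.set_printoptions(precision=4,suppress=True)
q=down(np.radians(39.4)); t=manip.current_clock
manip.move_pose([.4395,-.3475,.14],q);print(t(),manip.current_q())
manip.servo_line([.4395,-.3475,.036],vel=.12)
manip.sleep(.3);f0=np.array(manip.current_force())
effector.close(10);print("gap",manip.current_finger_gap(),manip.current_gripper_force(),t())
manip.servo_line([.4395,-.3475,.22],vel=.15);manip.sleep(.4)
f=np.mean([manip.current_force() for _ in range(5)],0);print(f0,f,(f-f0)/9.81,manip.current_finger_gap(),t())
cv2.imwrite("pics/w1.png",viewer.get_image("wrist")[:,:,::-1])
```

```text
1.375 [ 1.0916  0.4447 -0.5902  1.8328  0.2997  0.9529 -0.5157]
gap 0.05071865037607357 9.588512461341452 3.425
[0.4069 0.4472 0.3672] [ 0.1101 -0.2174 -2.3746] [-0.0303 -0.0677 -0.2795] 0.05074169914529352 5.2
```

View pics/w1.png

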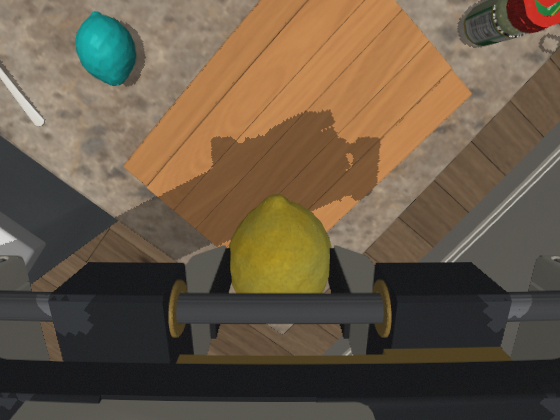

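The lemon is held squarely between the pads at (280,245), with its long axis along the pads. Next is the pan.

Run:
```python
from h import *
np.set_printoptions(precision=4,suppress=True)
q=down(np.radians(60)); t=manip.current_clock
manip.move_pose([.5325,-.0306,.24],q)
fs=[]
for _ in range(10): manip.sleep(.05);fs.append(manip.current_force())
print(t(),np.mean(fs,0),np.std(fs,0))
manip.servo_line([.5325,-.0306,.165],vel=.1)
manip.servo_line([.5325,-.0306,.150],vel=.03)
manip.sleep(.2);fs=[]
for _ in range(5): manip.sleep(.05);fs.append(manip.current_force())
print(np.mean(fs,0),t())
s=viewer.get_image("side");cv2.imwrite("pics/s2.png",cv2.resize(s[150:310,200:350][:,:,::-1],None,fx=3.7,fy=3.7,interpolation=2))
```

```text
7.0 [ 0.127  -0.0708 -1.8875] [0.4996 0.3999 0.5165]
[-0.1774 -0.0407 -2.3342] 9.0
```

View pics/s2.png

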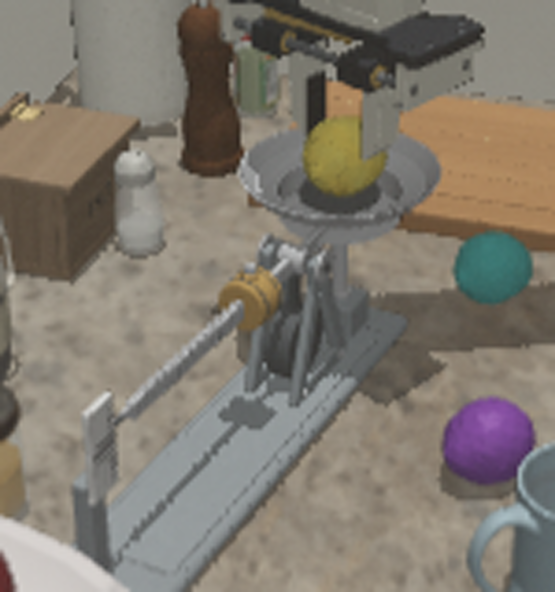

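The lemon sits over the middle of the pan at (345,160), the fingers are clear of the rim and the pointer is already a little raised. Now I'll settle the last 2 mm, release, and check.

Run:
```python
from h import *
np.set_printoptions(precision=4,suppress=True)
t=manip.current_clock
manip.servo_line([.5325,-.0306,.148],vel=.02)
effector.open_jaws()
manip.servo_line([.5325,-.0306,.25],vel=.12);print(t())
manip.move_pose([.5676,.0976,.21],down(np.radians(75.9)));manip.sleep(.5);print(t(),manip.current_q())
s=viewer.get_image("side");w=viewer.get_image("wrist")
cv2.imwrite("pics/w3.png",w[:,:,::-1])
im=np.zeros((592,790,3),np.uint8)
a=cv2.resize(s[150:310,200:350][:,:,::-1],None,fx=2.6,fy=2.6,interpolation=2);b=cv2.resize(w[:,:,::-1],(400,300))
im[:a.shape[0],:a.shape[1]]=a;im[:300,390:]=b
cv2.imwrite("pics/s3.png",im)
f=np.array([.5494,.0373]);u=np.array([.243,.970])
print(proj("wrist",[[*(f+.06*u),.147],[*(f+.06*u),.121]])*400/560+[390,0])
```

```text
11.1333
12.25 [ 0.4833  0.481  -0.9258  1.7234  0.4179  1.1485 -0.8108]
[[586.2549 156.3241]
 [586.5465 149.1409]]
```

View pics/s3.png

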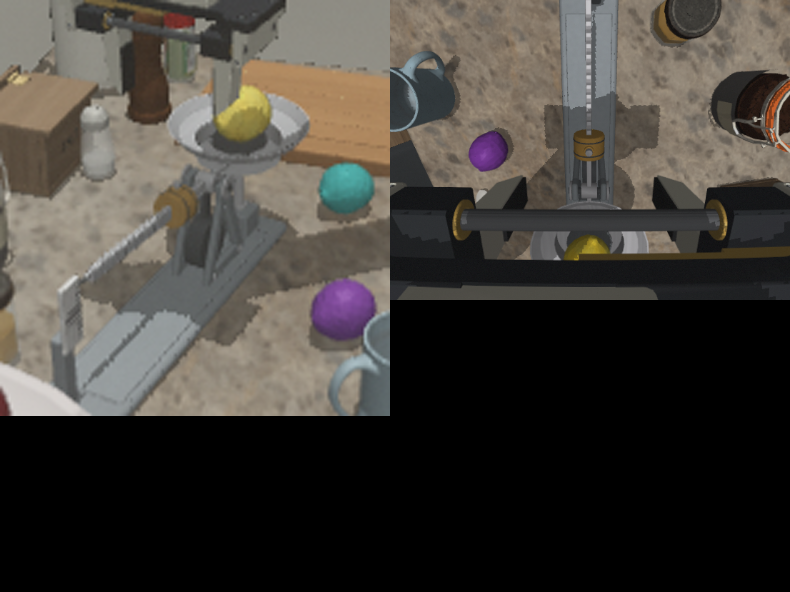

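The lemon lies in the pan at (243,113) and the beam is up at its stop. The poise is centred between the open fingers, at (589,148) in the wrist view. By the wrist force the lemon is about 0.2 kg, so I'll slide 10 notches.

Run:
```python
from h import *
np.set_printoptions(precision=4,suppress=True)
t=manip.current_clock
p=np.array([.5676,.0976,.102]);u=np.array([.2435,.9699,0])
manip.servo_line(p,vel=.08);print(t(),manip.current_force())
effector.close(10);print("gap",manip.current_finger_gap(),manip.current_force())
e=p+.10*u;e[2]=.0965
for k in range(1,5):
    manip.servo_line(p+(e-p)*k/4,vel=.04);print(manip.current_force(),manip.current_finger_gap())
effector.open_jaws();manip.sleep(.2)
e[2]=.19;manip.servo_line(e,vel=.12);manip.sleep(1.2);print(t())
s=viewer.get_image("side");w=viewer.get_image("wrist")
im=np.zeros((592,790,3),np.uint8)
a=cv2.resize(s[165:315,205:325][:,:,::-1],None,fx=3.9,fy=3.9,interpolation=2);b=cv2.resize(w[:,100:460][:,:,::-1],(310,362))
im[:a.shape[0],:a.shape[1]]=a;im[:362,475:785]=b
cv2.imwrite("pics/s4.png",im)
```

```text
13.85 [-0.1302 -0.0408  0.1508]
gap 0.03408408647601809 [-3.2021 -0.0194  0.7749]
[-4.9039  2.6382  1.8697] 0.03437031841297073
[-5.5638  0.064   1.2159] 0.034047211013851976
[-4.5949  2.0937  1.7822] 0.03423934556000767
[-6.3295  0.5559  0.621 ] 0.03389689143419842
21.2583
```

View pics/s4.png

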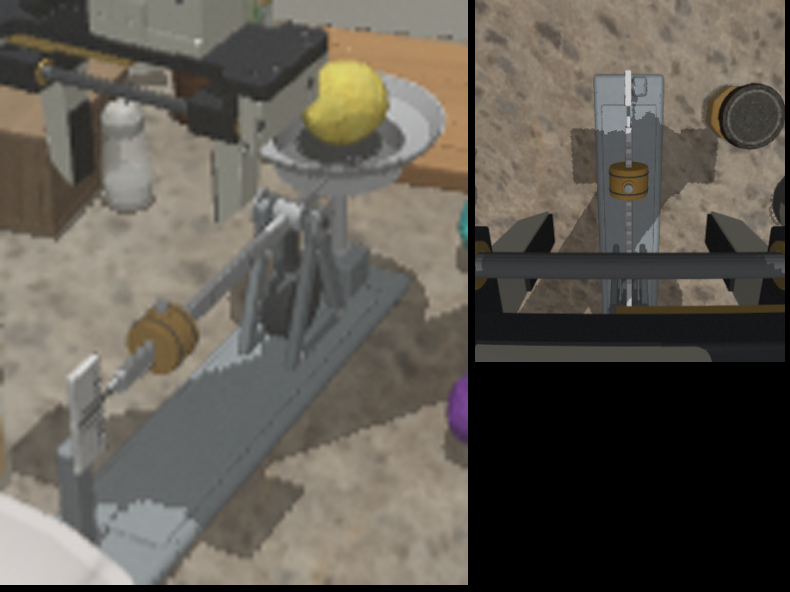

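The poise moved ten notches and now sits at (160,337). The pointer ends near (85,408) on the plate. I'll compare it with the level picture, enlarged.

Run:
```python
from h import *
s=viewer.get_image("side")[:,:,::-1];cv2.imwrite("pics/side5.png",s);o=cv2.imread("pics/side0.png")
im=np.hstack([cv2.resize(x[250:292,216:246],None,fx=13,fy=13,interpolation=2) for x in(o,s)])
cv2.imwrite("pics/s5.png",im);print(im.shape)
f=np.array([.5494,.0373,.115]);u=np.array([.2435,.9699,0])
for z in(-.033,-.008,-.006,0,.006,.008,.033):print(z,(proj("side",f+.228*u+[0,0,z])-[216,250])*13)
```

```text
(546, 780, 3)
-0.033 [[218.38605224 376.27091304]]
-0.008 [[209.63097651 260.10771092]]
-0.006 [[208.92035712 250.69204188]]
0 [[206.77924253 222.33407223]]
0.006 [[204.62412734 193.80837357]]
0.008 [[203.90261833 184.26224588]]
0.033 [[194.748748   63.3216638]]
```

View pics/s5.png

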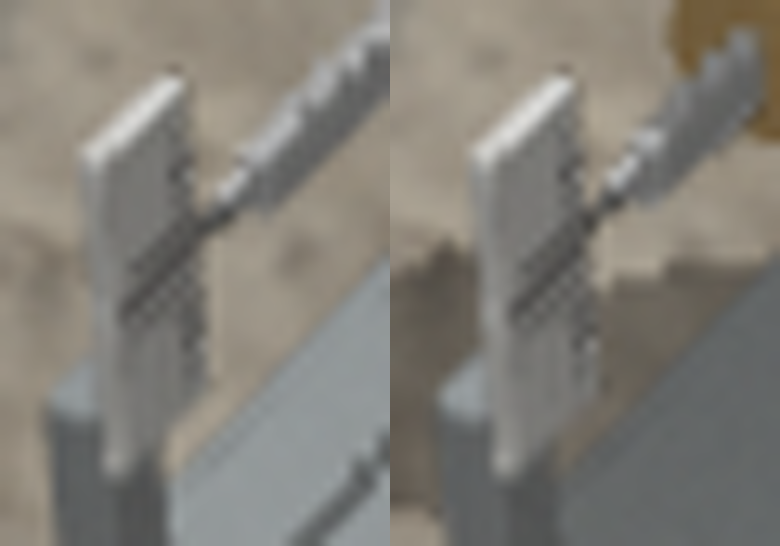

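Run:
```python
import cv2,numpy as np
o=cv2.resize(cv2.imread("pics/side0.png",0),None,fx=8,fy=8,interpolation=2);s=cv2.resize(cv2.imread("pics/side5.png",0),None,fx=8,fy=8,interpolation=2)
for n,(x0,y0,x1,y1) in dict(neck=(230,260,242,270),neck2=(231,261,239,268),plate=(220,254,231,288)).items():
    T=o[y0*8:y1*8,x0*8:x1*8];S=s[(y0-7)*8:(y1+7)*8,(x0-2)*8:(x1+2)*8]
    r=cv2.matchTemplate(S,T,cv2.TM_CCOEFF_NORMED);_,m,_,l=cv2.minMaxLoc(r);print(n,m,l[0]/8-2,l[1]/8-7)
from bench import manip;print(manip.current_clock())
```

```text
neck 0.917656660079956 -0.25 -0.75
neck2 0.9559360146522522 -0.125 -0.875
plate 0.8652234673500061 0.125 0.0
21.4083
```

The pointer rests about 2 mm above the middle line, well inside the ±6 mm band, and the arm is clear.

```bash
python3 -c "
from bench import manip
manip.sleep(.5);print(manip.hand_in())"
```

```text
the job is handed in; nothing more can be done
None
```

I've handed the job in at about 22 s: the lemon lies in the pan and the poise sits 10 notches out. The pointer is about 2 mm above the middle line, inside the ±6 mm band, and the arm never went near the salt shaker or the honey jar.

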